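# Clamp the oil bottle and hold the funnel in its neck for pouring

## Robot

A 6-joint arm with a two-finger parallel gripper is mounted at the origin on a cart in front of the work surface, level with it; the furniture and walls round the work are solid. World frame = base frame: x ahead of the robot, y to its left, z up, the work surface at z = 0. Lengths are in mm, angles in degrees, forces in N, time in s.
With the tool pointing down it reaches from about 275 to 775 mm from the base axis. Payload 14.6 kg.
Tool frame: the origin (TCP) lies midway between the tips of the shut fingers; the grasp point (between the pads) lies 19 mm behind it; z points along the fingers, y is the line along which they close (so a half turn about z gives the same grasp; the last joint's range is limited). The gripper opens to 85 mm and grips with 20 to 120 N. Pads are 22 mm wide; open, the fingers measure 114 mm over their backs; the gripper's body (76 mm by 85 mm) begins 54 mm behind the grasp point. The pads swing forward as they close: fully open they stand 13 mm farther back than shut.
Start: joints at [-72.267, 15.075, -2.767, 72.158, 0, 81.102], TCP at [235.323, -469.309, 204.778] pointing down, gripper open.
Joint ranges: [-151.79, 151.79], [-50.71, 97.33], [-67.44, 78.34], [-121.81, 120.89], [-77.56, 73.72], [-180, 180]. Speed limits (degrees/s): [108.29, 108.29, 147.25, 159.86, 180, 180].

## Interface

Orientations are given as a 3x3 rotation matrix whose columns are the frame's x, y, z axes.
In Python, from workcell import robot, optics, order, regions_of gives the robot as it stands.
- The arm moves only by the tool servo_tool, never from a script. Its argument "commands" is a list of rows, each a list of 7 numbers: the shift along the world's x, y, z each as a share of 300 mm, from -1 to 1, then the turn, a rotation vector about the world's x, y, z each as a share of pi/4 rad, from -1 to 1, then the closure in counts, from 0 (fully open) to 255 (shut). In form: [[x, y, z, rx, ry, rz, gripper], ...]. A call has exactly 8 rows; each row is the pose to reach, as a shift and turn from the pose commanded when the call began; what a row does not reach only later rows make up. A row lasts 1/10 s, in which the tool goes at most 50 mm and 8.59 degrees, less where a joint would pass 70% of its speed; a pose out of reach is approached as far as the arm can. A call with a number of a shift or a turn outside -1 to 1 is refused whole. A call with a gripper value outside its range is refused whole. The fingers move at their own pace and stop on an object; the grip force is fixed at half the most. Time passes only in rows, so rows that repeat a pose let the fingers close, or fill a call up. It gives the time, the measured TCP pose, the force, the opening and the grip force at its end, in the units of the state.
- robot.read_state(): the state, without advancing time (a new reading comes with each control period).
- optics.read_camera(name): name is "side" or "top"; returns the picture (384x512x3 uint8, red, green, blue); there is no depth.
- optics.camera_model(name): a dict with "camera_matrix" (3x3 intrinsics, pixels), "D" ([k1, k2, p1, p2, k3] as OpenCV has them; the pictures are not rectified), "rvec" (rotation vector, rad) and "tvec" (3), from world to camera coordinates, as OpenCV has them. Camera axes: x right, y down, z forward; pixel columns grow to the right and rows downward; lengths in mm; the calibration is good to about 2 mm. A picture is of the moment at which its call begins. camera_model takes no time and is no camera call.
- order.job_done(): hands the job in; it is judged then, once.
Trained networks look in the newest picture that a camera, given by its name, has taken for a name from the list of things; names that differ only in an ending like _2 or _b are one class to them, and where a whole thing is asked for, a point or a joint stands for the part that bears it (a point fixed in the world has none). Each returns a list of dicts, best first, with "p" (0 to 1); they miss things now and then, are a little off and sometimes report something else, mostly with a low value. They report only what shows in the picture. A call takes as long as a camera call.
- regions_of(camera, target): "mask" (384x512 bool, what is visible of it) and "extent" ([left, top, right, bottom] in pixels, round what is visible of it).
The state is a dict: "time": time; "joints": joint angles; "joint_velocities": joint speeds; "effort": joint torques, N m; "ee_pos": TCP position; "eef_rot": TCP orientation; "wrist_force": force on the tool from outside, world axes, zero at the start; "torque": the same for the moment, N m; "grip_width": finger opening in mm; "gripper_force": force on a finger pad.
Only numpy, scipy, OpenCV 4.12 (cv2) and the standard library are available. Lean on these libraries where they do the work, as an engineer would, in place of code of your own. Each camera call takes 0.05 s, during which the arm holds its last target. There are 200 camera calls.

## Task

Get the open blue oil bottle ready for me to fill: slide the clamp on the wooden board shut until the bottle is held firmly in the V-block. Then lift the steel funnel with the red handle out of the mug, carry it over the things standing in between and hold it above the bottle, level and centred, with about half of its spout down in the neck and the funnel touching the bottle nowhere, so that the air can get out while I pour. Finish like that, still holding the funnel, and leave everything else standing where it is.

Things in the scene. Friction and masses are not known exactly. Their poses are not given: they have to be found in the camera images.
- board: Beech kitchen board for one-handed work, 250 x 150 mm, fixed to the worktop. Origin under its centre on the worktop; its top is 22 mm above that. x runs along its 250 mm length from the clamp jaw towards the V-block, y across, z up. The bottle's axis is at board x = +40 mm, y = 0 when it is held in the V-block.
- v_block: Wooden V-block fixed at the +x end of the board, 34 mm high above the board's top, its two faces lined with smooth white plastic and 110 degrees apart; the pushed bottle slides along them into the middle of the V, which opens towards the jaw (board -x). Its origin and axes are those of the board.
- jaw_slide (a joint): Slide of the clamp's aluminium jaw along the board's +x, in m: 0 is fully open, 0.055 when the bottle is held between jaw and V-block, 0.075 the end of the track. Starts between 0 and 0.015. It moves against about 5 N of friction plus 25 N per m/s and stays where it is left.
- jaw: The clamp's aluminium jaw with a smooth white plastic pressing face, flat, 72 mm wide, from 2 to 34 mm above the board's top. Origin on the level of the board's top, under the middle of the pressing face; x is the pressing direction (board x).
- jaw_knob (a point): Black upright round knob on the jaw, 24 mm across, for gripping or pushing: this point is on its axis, 46 mm behind the pressing face and 82 mm above the worktop. The knob reaches from 56 to 96 mm above the worktop; the jaw's front plate, 7 to 19 mm behind the pressing face and 74 mm wide, reaches only 57 mm.
- oil_bottle: Open blue glazed bottle, 300 g, standing loose on the board between jaw and V-block: body 60 mm across up to 60 mm, then a shoulder to a neck 42 mm across outside and 36 mm inside (lip 45 mm across outside), 100 mm high. Origin at the centre of its underside, z up. It starts 5 to 25 mm short of its place in the V-block.
- bottle_mouth (a point): Centre of the open bottle's mouth, level with its rim, 100 mm above its underside.
- funnel: Stainless steel funnel, 90 g, parked in the mug with its cone resting on the mug's rim, spout down. Origin at the centre of the spout's lower end; z runs up its axis, x along its handle away from the cone. Spout 40 mm long, 13 mm across at the tip and 16 mm at its top, then a cone that widens to 75 mm across at 78 mm, rim at 86 mm above the origin.
- funnel_grip (a point): Middle of the funnel's red handle, 80 mm from the funnel's axis and 79 mm above the spout's lower end. The handle is a straight bar along the funnel's x, 12 mm wide, 14 mm high, reaching from 37 to 113 mm from the axis.
- funnel_top (a point): Centre of the funnel's upper rim, on its axis, 86 mm above the spout's lower end.
- mug: White mug, 68 mm across outside and 95 mm high, 320 g, loose, with its ear on its own +y side (reaching 71 mm from the axis, up to 83 mm high). Origin at the centre of its underside.
- corked_bottle: Filled blue bottle of the same form with a cork, 60 mm across, 113 mm high, standing loose on the worktop in front of the sink. Origin at the centre of its underside.
- spice_jar: Spice jar with a green cap, 46 mm across, 106 mm high, loose on the worktop in front of the sink. Origin at the centre of its underside.
- pepper: Glass shaker with a grey top, 44 mm across, 90 mm high, loose on the worktop in front of the sink. Origin at the centre of its underside.
- tin: Round printed tin, 58 mm across, 72 mm high, loose on the worktop in front of the sink. Origin at the centre of its underside.

How it is judged (in metres and radians):
On the way, in this order (a step that is already met when the one before it is completed fails the run):
1. the bottle is pressed between the clamp jaw and the V-block with more than 2.5 N on each side (contact force between each of jaw, v_block and oil_bottle above 2.5 N), for 0.2 s.
2. the funnel is held by the fingers, lifted out of the mug with its spout above the mug's rim (contact force between the fingers and funnel above 1 N and contact force between mug and funnel below 0.05 N and height (world z) of funnel above 0.1 m), for 0.1 s.
At the end, for the whole second after the job is handed in: Jaw shut (to 2.5 mm) on the upright bottle in the V-block (within 4 mm), over 1 N on each side. Fingers hold the funnel still, tilt under 8 degrees, spout end within 9 mm of the bottle's axis and 6 to 36 mm below its rim, top within 18 mm of the axis, touching neither bottle nor board. Mug upright (contact force between the fingers and funnel above 1 N and contact force between funnel and oil_bottle below 0.05 N and contact force between funnel and board below 0.05 N and horizontal distance between funnel and bottle_mouth below 0.009 m and horizontal distance between funnel_top and bottle_mouth below 0.018 m and z of funnel in the frame of bottle_mouth between -0.036 and -0.006 m and angle between funnel's own z axis and vertical below 0.14 rad and linear speed of funnel below 0.02 m/s and value of joint jaw_slide between 0.0525 and 0.0575 m and x of oil_bottle in the frame of board above 0.037 m and y of oil_bottle in the frame of board between -0.004 and 0.004 m and angle between oil_bottle's own z axis and vertical below 0.06 rad and angle between mug's own z axis and vertical below 0.1 rad and contact force between each of jaw, v_block and oil_bottle above 1 N); the arm keeps its last pose, push and grip.
It fails at once if the mug is pushed more than 40 mm or tipped (distance of mug from where it was at the start of the episode above 0.04 m or angle between mug's own z axis and vertical above 0.5 rad).
It fails at once if a thing standing in between is pushed more than 20 mm or tipped (distance of any of corked_bottle, spice_jar, pepper, tin from where it was at the start of the episode above 0.02 m or angle between any of corked_bottle, spice_jar, pepper, tin's own z axis and vertical above 0.3 rad).
It fails at once if the open bottle is tipped over (angle between oil_bottle's own z axis and vertical above 0.3 rad).
It also fails if it takes over 61 s, if anything falls off the work surface, if the arm or the gripper's body presses on something with over 40 N, if the wrist force passes 120 N, or if a joint passes its speed limit or range.

## Working session

There is one attempt and no reset: what is moved stays moved. The work goes in short steps, Python scripts to look and compute and a tool call to move; the robot and the scene stay as the last step left them, time stands still between calls to the robot, and variables do not carry over. Pictures are saved under pics/ and viewed, at most 10 in all, crops included, and the job is handed in when it is done.

Besides the shell and the picture viewer there is one more tool, called after "Call:" by a JSON object that holds its "api" and its "payload", one argument or row to a line. servo_tool: Moves the arm, as the interface text tells. Shift numbers are shares of 300 mm and turn numbers shares of pi/4 rad, none past 1 either way. Its arguments: {"type":"object","properties":{"commands":{"type":"array"}},"required":["commands"]}

```bash
mkdir -p pics; python3 - <<'E'
from workcell import robot, optics, order, regions_of
import cv2,numpy as np
for c in("side","top"):
    im=optics.read_camera(c); cv2.imwrite(f"pics/{c}0.png",im[:,:,::-1])
    m=optics.camera_model(c); R=cv2.Rodrigues(np.array(m["rvec"],float))[0]
    print(c,"cam pos",(-R.T@np.array(m["tvec"]).ravel()).round(), "fwd",R[2].round(2))
s=robot.read_state(); print(s["ee_pos"],np.round(s["eef_rot"],3),s["grip_width"],s["time"])
E
```

```text
side cam pos [360. 950. 921.] fwd [ 0.14 -0.78 -0.61]
top cam pos [ 366.   -4. 1632.] fwd [ 0.1  -0.03 -0.99]
[ 235.23991669 -469.06558216  204.3612101 ] [[ 0.894  0.448 -0.   ]
 [ 0.448 -0.894  0.001]
 [ 0.    -0.001 -1.   ]] 85.04696325833909 0.1
```

View pics/side0.png

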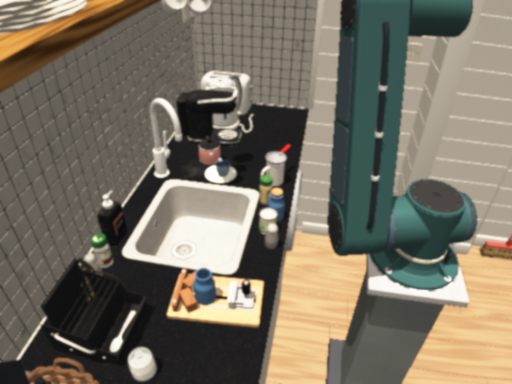

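View pics/top0.png

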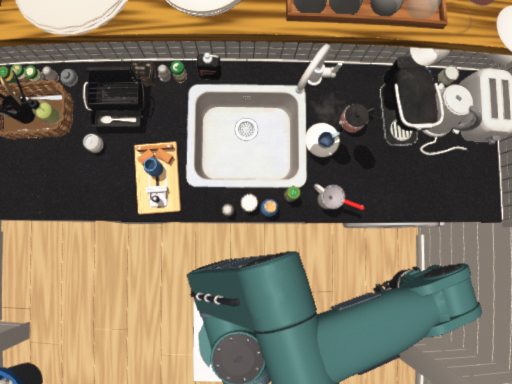

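The side view shows the board at (217,300), bottle at (204,285), knob at (247,288) and the funnel in the mug at about (277,165). The top view shows the board at (157,178), bottle at (152,165), knob at (155,196), funnel at (330,197) with its handle tip at (362,207), and the obstacles between at (228–292, 195–210).

```bash
cat > h.py <<'E'
import cv2,numpy as np
from workcell import robot, optics, order, regions_of
def M(c):
    m=optics.camera_model(c); return np.array(m["camera_matrix"],float),np.array(m["D"],float),np.array(m["rvec"],float),np.array(m["tvec"],float)
def ray(c,px):
    K,D,r,t=M(c); R=cv2.Rodrigues(r)[0]
    u=cv2.undistortPoints(np.array(px,float).reshape(-1,1,2),K,D).reshape(-1,2)
    return -R.T@t.ravel(), np.c_[u,np.ones(len(u))]@R
def plane(c,px,z):
    o,d=ray(c,px); return o+d*((z-o[2])/d[:,2])[:,None]
def tri(p1,p2): # side px, top px
    (o1,d1),(o2,d2)=ray("side",p1),ray("top",p2); A=np.c_[d1[0],-d2[0]]
    s=np.linalg.lstsq(A,o2-o1,rcond=None)[0]; a,b=o1+s[0]*d1[0],o2+s[1]*d2[0]
    return (a+b)/2, np.linalg.norm(a-b)
def proj(c,P):
    K,D,r,t=M(c); return cv2.projectPoints(np.array(P,float).reshape(-1,1,3),r,t,K,D)[0].reshape(-1,2)
E
python3 - <<'E'
from h import *
np.set_printoptions(suppress=True,precision=1)
ims={c:optics.read_camera(c) for c in("side","top")}
hts=dict(board=22,jaw=50,oil_bottle=100,funnel=0,mug=95,corked_bottle=113,spice_jar=106,pepper=90,tin=72,v_block=56)
for n in hts:
  for c in ims:
    for r in regions_of(c,n)[:1]:
        m=r["mask"]; ys,xs=np.nonzero(m); cen=(xs.mean(),ys.mean())
        np.save(f"{n}_{c}.npy",m)
        print(n,c,round(r["p"],2),np.array(cen),r["extent"],len(xs),plane(c,[cen],hts[n] if c=="top" else hts[n]/2)[0])
for c in ims:
    hsv=cv2.cvtColor(ims[c],cv2.COLOR_RGB2HSV); 
    m=((hsv[...,0]<8)|(hsv[...,0]>172))&(hsv[...,1]>150)&(hsv[...,2]>90)
    x0,y0,x1,y1=(265,135,305,165) if c=="side" else (325,180,375,220)
    mm=np.zeros_like(m); mm[y0:y1,x0:x1]=m[y0:y1,x0:x1]; ys,xs=np.nonzero(mm)
    print("red",c,len(xs),xs.mean(),ys.mean(),cv2.fitLine(np.c_[xs,ys].astype(np.float32),2,0,.01,.01).ravel(),xs.min(),xs.max(),ys.min(),ys.max())
b=np.load("board_top.npy").astype(np.uint8)
cnt=max(cv2.findContours(b,0,1)[0],key=cv2.contourArea)
P=plane("top",cnt.reshape(-1,2),22)[:,:2]; print("board rect",cv2.minAreaRect(P.astype(np.float32)))
def crop(c,x,y,w,h,k): return cv2.resize(ims[c][y:y+h,x:x+w,::-1],(w*k,h*k),interpolation=cv2.INTER_CUBIC)
a=np.vstack([np.hstack([crop("top",125,135,65,75,4),crop("top",310,170,65,75,4)]),np.hstack([crop("side",160,255,120,75,4)])[:, :520]])if 0 else None
cv2.imwrite("pics/c1.png",np.hstack([crop("top",128,136,60,80,6),crop("top",315,170,60,80,6)]))
E
```

```text
board side 0.65 [227. 304.] [164.0, 274.1, 261.7, 330.6] 2811 [544.6 303.3  11. ]
board top 0.56 [154.6 152.6] [133.7, 145.8, 171.9, 164.1] 506 [664.8 303.9  22. ]
jaw side 0.83 [240.5 295.4] [226.1, 278.4, 254.8, 307.4] 633 [511.9 277.3  25. ]
jaw top 0.77 [157.1 195.3] [142.4, 185.3, 168.1, 203.3] 352 [508.4 285.1  50. ]
oil_bottle side 0.82 [204.2 286.5] [190.5, 267.5, 216.5, 304.6] 752 [612.6 287.1  50. ]
oil_bottle top 0.79 [153.5 166.9] [144.9, 160.0, 164.3, 177.1] 306 [600.9 291.  100. ]
funnel side 0.78 [276.1 157.5] [265.0, 148.3, 288.8, 167.3] 290 [ 521.6 -486.7    0. ]
funnel top 0.62 [336.  197.7] [322.2, 187.0, 361.9, 209.1] 461 [ 508.9 -353.     0. ]
mug side 0.69 [274.  172.7] [259.6, 161.3, 284.3, 185.7] 344 [ 505.8 -303.1   47.5]
mug top 0.42 [320.3 195.3] [315.5, 185.6, 327.5, 209.0] 143 [ 508.4 -278.3   95. ]
corked_bottle side 0.62 [276.4 202.3] [264.9, 188.4, 286.4, 221.2] 367 [ 469.4 -113.1   56.5]
corked_bottle top 0.6 [268.7 207.4] [259.7, 201.2, 277.1, 215.3] 232 [ 465.  -100.7  113. ]
spice_jar side 0.79 [264.7 188.8] [258.6, 174.6, 272.7, 205.3] 332 [ 522.9 -186.1   53. ]
spice_jar top 0.43 [291.7 193.1] [284.4, 185.2, 301.9, 199.3] 170 [ 514.2 -178.6  106. ]
pepper side 0.66 [270.8 236.6] [263.8, 223.1, 278.0, 244.4] 276 [463.1  47.7  45. ]
tin side 0.56 [266.5 218.9] [256.9, 209.3, 277.8, 236.2] 322 [492.  -43.1  36. ]
tin top 0.73 [337. 198.] [323.1, 187.2, 364.9, 208.9] 490 [ 501.5 -340.9   72. ]
v_block side 0.75 [184.4 292.3] [173.7, 267.4, 196.1, 311.2] 737 [667.2 301.6  28. ]
v_block top 0.92 [154.4 152.4] [134.0, 147.8, 171.6, 164.9] 491 [659.1 297.8  56. ]
red side 53 285.3207547169811 147.71698113207546 [  0.8  -0.6 285.3 147.7] 280 290 144 152
red top 103 353.6796116504854 204.25242718446603 [  0.9   0.4 353.7 204.3] 344 364 199 209
board rect ((659.8516235351562, 307.59466552734375), (69.78141784667969, 134.57086181640625), 2.392267942428589)
```

View pics/c1.png

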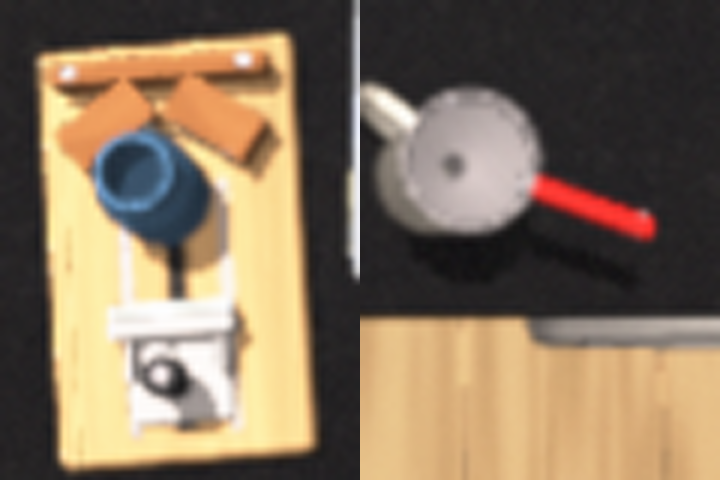

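```bash
python3 - <<'E'
from h import *
np.set_printoptions(suppress=True,precision=1)
f=lambda L,x0,y0:[((x+.5)/6-.5+x0,(y+.5)/6-.5+y0) for x,y in L]
B=plane("top",f([(38,52),(292,35),(316,450),(62,468)],128,136),22); print(B, "centre",B.mean(0))
v=(B[0]+B[1]-B[2]-B[3])/2; th=np.arctan2(v[1],v[0]); print("len",np.linalg.norm(v),"ang",np.degrees(th))
w=(B[0]+B[3]-B[1]-B[2])/2; print("wid",np.linalg.norm(w),np.degrees(np.arctan2(-w[0],w[1])))
print("knob top",plane("top",f([(165,372)],128,136),96)); print("mouth",plane("top",f([(136,178)],128,136),122))
print("held",B.mean(0)+40*np.array([np.cos(th),np.sin(th),0]))
print("jaw front top edge",plane("top",f([(110,308),(235,300)],128,136),57))
print("knob side z",plane("side",[(247.5,285)],90))
F=f([(113,160),(295,225),(180,185)],315,170); print("rim",plane("top",F[:1],112),"tip",plane("top",F[1:],106))
print("grip tri",tri((285.3,147.7),(353.7,204.3)))
for c,p in(("tin",(249,203)),("pepper",(228,210))): print(c,plane("top",[p],80))
E
```

```text
[[695.3 380.4  22. ]
 [706.1 226.6  22. ]
 [457.4 206.6  22. ]
 [445.3 357.7  22. ]] centre [576.  292.8  22. ]
len 250.25929970963946 ang 4.890358297368166
wid 152.84148216239754 4.283258095803303
knob top [[496.5 283.5  96. ]]
mouth [[603.1 298.1 122. ]]
held [615.9 296.2  22. ]
jaw front top edge [[536.9 324.1  57. ]
 [542.1 251.   57. ]]
knob side z [[489.9 289.   90. ]]
rim [[ 504.  -320.1  112. ]] tip [[ 468.1 -426.3  106. ]
 [ 490.6 -359.8  106. ]]
grip tri (array([ 476.8, -389.5,  113. ]), np.float64(0.24749187947900508))
tin [[481.7 -35.3  80. ]]
pepper [[457.3  36.2  80. ]]
```

Call:
{"api": "servo_tool", "payload": {
  "commands": [
    [0.25,1,0,0,0,0.755,255],
    [0.25,1,0,0,0,0.755,255],
    [0.25,1,0,0,0,0.755,255],
    [0.25,1,0,0,0,0.755,255],
    [0.25,1,0,0,0,0.755,255],
    [0.25,1,0,0,0,0.755,255],
    [0.25,1,0,0,0,0.755,255],
    [0.25,1,0,0,0,0.755,255]
  ]
}}

```text
time: 2.0
ee_pos: [310.6, -168.2, 205.0]
eef_rot: [[0.488, 0.873, 0.001], [0.873, -0.488, -0.001], [-0.0, 0.001, -1.0]]
wrist_force: [-0.2, -0.1, -0.1]
grip_width: 0.2
gripper_force: 0.0
```

Call:
{"api": "servo_tool", "payload": {
  "commands": [
    [0.25,1,0,0,0,0.755,255],
    [0.25,1,0,0,0,0.755,255],
    [0.25,1,0,0,0,0.755,255],
    [0.25,1,0,0,0,0.755,255],
    [0.25,1,0,0,0,0.755,255],
    [0.25,1,0,0,0,0.755,255],
    [0.25,1,0,0,0,0.755,255],
    [0.25,1,0,0,0,0.755,255]
  ]
}}

```text
time: 2.8
ee_pos: [386.9, 132.1, 204.4]
eef_rot: [[-0.082, 0.997, -0.0], [0.997, 0.082, 0.0], [0.0, -0.0, -1.0]]
wrist_force: [-0.8, -0.2, -0.0]
grip_width: 0.3
gripper_force: 0.0
```

Call:
{"api": "servo_tool", "payload": {
  "commands": [
    [0.19,0.5,0,0,0,0,255],
    [0.19,0.5,0,0,0,0,255],
    [0.19,0.5,0,0,0,0,255],
    [0.19,0.5,0,0,0,0,255],
    [0.19,0.5,0,0,0,0,255],
    [0.19,0.5,-0.2,0,0,0,255],
    [0.19,0.5,-0.3,0,0,0,255],
    [0.19,0.5,-0.3,0,0,0,255]
  ]
}}

```text
time: 3.6
ee_pos: [440.0, 277.4, 111.2]
eef_rot: [[-0.078, 0.997, -0.007], [0.997, 0.078, -0.003], [-0.003, -0.007, -1.0]]
wrist_force: [-1.5, 0.0, 0.9]
grip_width: -0.0
gripper_force: 0.0
```

Call:
{"api": "servo_tool", "payload": {
  "commands": [
    [0,0,-0.15,0,0,0,255],
    [0,0,-0.15,0,0,0,255],
    [0.03,0.003,-0.15,0,0,0,255],
    [0.05,0.004,-0.15,0,0,0,255],
    [0.07,0.006,-0.15,0,0,0,255],
    [0.09,0.008,-0.15,0,0,0,255],
    [0.11,0.01,-0.15,0,0,0,255],
    [0.12,0.01,-0.15,0,0,0,255]
  ]
}}

```text
time: 4.4
ee_pos: [479.1, 283.8, 70.0]
eef_rot: [[-0.08, 0.997, 0.0], [0.997, 0.08, 0.0], [0.0, 0.0, -1.0]]
wrist_force: [-0.7, 0.3, 0.3]
grip_width: 0.2
gripper_force: 0.0
```

```bash
python3 - <<'E'
from h import *
a=optics.read_camera("side")[250:335,155:285,::-1]; b=optics.read_camera("top")[136:221,115:205,::-1]
cv2.imwrite("pics/p1.png",np.hstack([cv2.resize(x,None,fx=3.5,fy=3.5,interpolation=2) for x in(a,b)]))
E
```

```text
(no output)
```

View pics/p1.png

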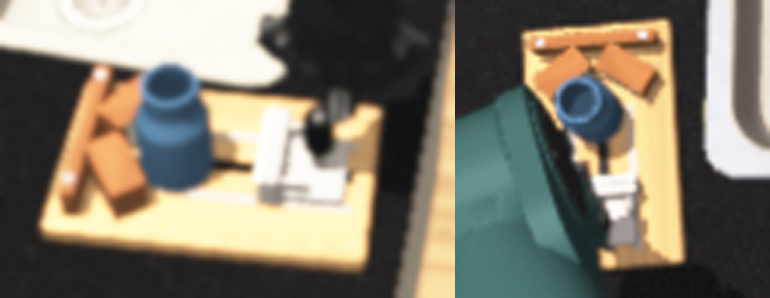

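Call:
{"api": "servo_tool", "payload": {
  "commands": [
    [0.015,0.001,0,0,0,0,255],
    [0.03,0.002,0,0,0,0,255],
    [0.045,0.003,0,0,0,0,255],
    [0.06,0.004,0,0,0,0,255],
    [0.07,0.005,0,0,0,0,255],
    [0.08,0.006,0,0,0,0,255],
    [0.09,0.007,0,0,0,0,255],
    [0.1,0.008,0,0,0,0,255]
  ]
}}

```text
time: 5.3
ee_pos: [508.5, 286.1, 69.8]
eef_rot: [[-0.08, 0.997, -0.0], [0.997, 0.08, 0.0], [0.0, -0.0, -1.0]]
wrist_force: [-0.3, 0.0, -1.1]
grip_width: -0.0
gripper_force: 0.0
```

Call:
{"api": "servo_tool", "payload": {
  "commands": [
    [0.004,0,0,0,0,0,255],
    [0.008,0,0,0,0,0,255],
    [0.012,0,0,0,0,0,255],
    [0.016,0.001,0,0,0,0,255],
    [0.02,0.001,0,0,0,0,255],
    [0.023,0.002,0,0,0,0,255],
    [0.026,0.002,0,0,0,0,255],
    [0.026,0.002,0,0,0,0,255]
  ]
}}

```text
time: 6.1
ee_pos: [516.2, 286.7, 69.8]
eef_rot: [[-0.08, 0.997, 0.0], [0.997, 0.08, 0.0], [-0.0, 0.0, -1.0]]
wrist_force: [0.1, -0.5, -0.1]
grip_width: -0.0
gripper_force: 0.0
```

```bash
python3 - <<'E'
from h import *
a=optics.read_camera("side")[250:335,155:285,::-1]
cv2.imwrite("pics/p2.png",cv2.resize(a,None,fx=4,fy=4,interpolation=2))
E
```

```text
(no output)
```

View pics/p2.png

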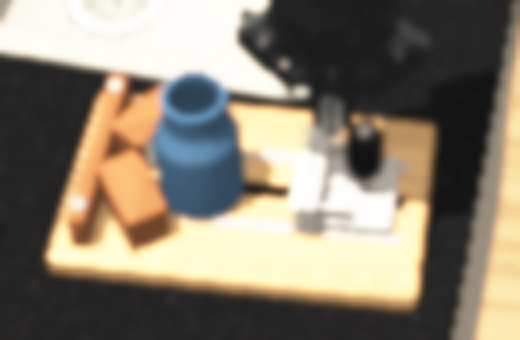

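```bash
python3 - <<'E'
from h import *
np.set_printoptions(suppress=True,precision=1)
s=robot.read_state(); p=s["ee_pos"]; print(p, (proj("side",[p])-[155,250])*4)
print("tri knob top",tri((155+365/4,250+122/4),(155.1,197.6)))
c=np.array([576,292.8,0]);u=np.array([.9966,.082,0])
for k in(-95,-85,-81,-75): print(k,c+k*u,(proj("side",[c+k*u+[0,0,96]])-[155,250])*4,(proj("top",[c+k*u+[0,0,96]])-[128,136])*6)
E
```

```text
[516.2 286.7  69.8] [[332.4 150.3]]
tri knob top (array([495.4, 282.7,  99.8]), np.float64(1.520918002838481))
-95 [481.3 285.    0. ] [[383.9 131.5]] [[159.3 396.3]]
-85 [491.3 285.8   0. ] [[368.9 130.1]] [[158.3 378.7]]
-81 [495.3 286.2   0. ] [[362.9 129.6]] [[157.9 371.6]]
-75 [501.3 286.7   0. ] [[353.9 128.7]] [[157.3 361.1]]
```

```bash
python3 - <<'E'
from h import *
a=optics.read_camera("side"); x0,y0=205,265
z=cv2.resize(a[y0:y0+50,x0:x0+60,::-1],None,fx=12,fy=12,interpolation=2)
p=robot.read_state()["ee_pos"]; print(p)
b=a
def dot(P,col):
    q=proj("side",[P])[0]; q=((q+.5-[x0,y0])*12).astype(int); cv2.circle(z,tuple(int(v) for v in q),4,col,-1)
for h in(0,15,30,45): dot(p+[0,0,h],(0,0,255))
for h in(56,76,96): dot(np.array([495.4,284,h]),(0,255,0))
cv2.imwrite("pics/p3.png",z)
E
```

```text
[516.09531195 286.67691547  69.75667903]
```

View pics/p3.png

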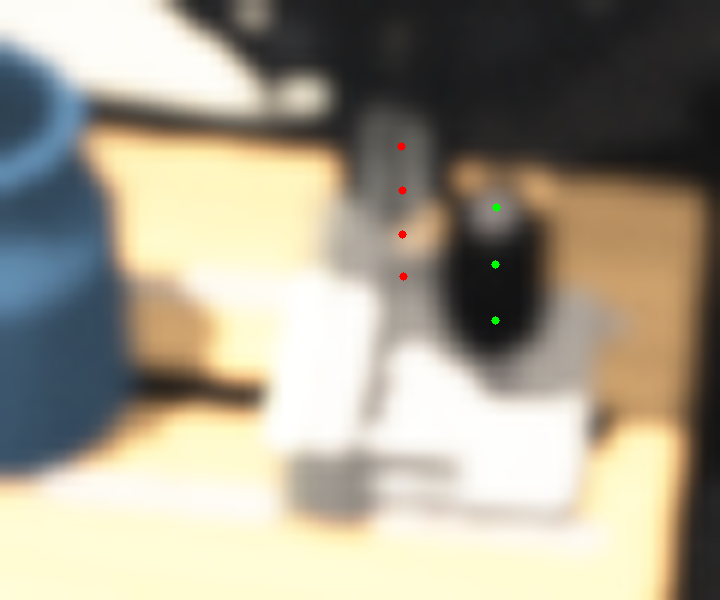

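Call:
{"api": "servo_tool", "payload": {
  "commands": [
    [0,0,0.15,0,0,0,255],
    [0,0,0.15,0,0,0,255],
    [-0.18,-0.014,0.15,0,0,0,255],
    [-0.18,-0.014,0.15,0,0,0,255],
    [-0.18,-0.014,0,0,0,0,255],
    [-0.18,-0.014,-0.05,0,0,0,255],
    [-0.18,-0.014,-0.08,0,0,0,255],
    [-0.18,-0.014,-0.1,0,0,0,255]
  ]
}}

```text
time: 7.0
ee_pos: [462.2, 282.5, 39.5]
eef_rot: [[-0.08, 0.997, -0.0], [0.997, 0.08, -0.0], [-0.0, -0.0, -1.0]]
wrist_force: [-0.3, -0.9, -0.0]
grip_width: -0.0
gripper_force: 0.0
```

```bash
python3 - <<'E'
from h import *
a=optics.read_camera("side"); x0,y0=210,250
z=cv2.resize(a[y0:y0+65,x0:x0+75,::-1],None,fx=8,fy=8,interpolation=2)
p=robot.read_state()["ee_pos"]; print(p,robot.read_state()["wrist_force"])
for h in(0,30,60):
    q=(proj("side",[p+[0,0,h]])[0]+.5-[x0,y0])*8; cv2.circle(z,(int(q[0]),int(q[1])),3,(0,0,255),-1)
cv2.imwrite("pics/p4.png",z)
E
```

```text
[462.1148301  282.46609449  39.01034167] [ 0.0186154   0.28478722 -1.40718605]
```

View pics/p4.png

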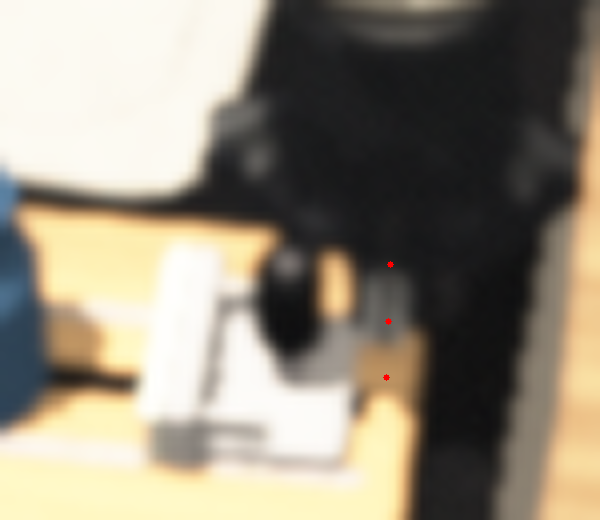

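Call:
{"api": "servo_tool", "payload": {
  "commands": [
    [0,0,-0.01,0,0,0,255],
    [0,0,-0.02,0,0,0,255],
    [0,0,-0.03,0,0,0,255],
    [0,0,-0.035,0,0,0,255],
    [0,0,-0.04,0,0,0,255],
    [0,0,-0.045,0,0,0,255],
    [0,0,-0.05,0,0,0,255],
    [0,0,-0.05,0,0,0,255]
  ]
}}

```text
time: 7.85
ee_pos: [463.4, 282.8, 26.4]
eef_rot: [[-0.08, 0.997, 0.003], [0.997, 0.08, 0.001], [0.001, 0.003, -1.0]]
wrist_force: [-3.8, -3.1, 22.8]
grip_width: -0.3
gripper_force: 10.7
```

Call:
{"api": "servo_tool", "payload": {
  "commands": [
    [0,0,0.15,0,0,0,255],
    [0,0,0.15,0,0,0,255],
    [0.06,-0.15,0.15,0,0,0,255],
    [0.06,-0.15,0.1,0,0,0,255],
    [0.06,-0.15,0.03,0,0,0,255],
    [0.06,-0.15,0.02,0,0,0,255],
    [0.06,-0.15,0.015,0,0,0,255],
    [0.06,-0.15,0.01,0,0,0,255]
  ]
}}

```text
time: 8.65
ee_pos: [480.4, 237.8, 28.4]
eef_rot: [[-0.08, 0.997, 0.001], [0.997, 0.08, 0.0], [0.0, 0.001, -1.0]]
wrist_force: [-0.1, -0.9, -0.2]
grip_width: -0.3
gripper_force: 0.0
```

Call:
{"api": "servo_tool", "payload": {
  "commands": [
    [0,0,-0.005,0,0,0,255],
    [0,0,-0.01,0,0,0,255],
    [0,0,-0.015,0,0,0,255],
    [0,0,-0.02,0,0,0,255],
    [0,0,-0.02,0,0,0,255],
    [0,0,-0.02,0,0,0,255],
    [0,0,-0.02,0,0,0,255],
    [0,0,-0.02,0,0,0,255]
  ]
}}

```text
time: 9.45
ee_pos: [480.2, 237.5, 21.8]
eef_rot: [[-0.08, 0.997, 0.0], [0.997, 0.08, 0.0], [0.0, 0.0, -1.0]]
wrist_force: [-0.3, 0.4, 0.2]
grip_width: -0.2
gripper_force: 0.0
```

```bash
python3 - <<'E'
from h import *
a=optics.read_camera("side"); x0,y0=200,235
z=cv2.resize(a[y0:y0+75,x0:x0+85,::-1],None,fx=8,fy=8,interpolation=2)
p=robot.read_state()["ee_pos"]; print(p,robot.read_state()["wrist_force"])
for h in(0,30,60):
    q=(proj("side",[p+[0,0,h]])[0]+.5-[x0,y0])*8; cv2.circle(z,(int(q[0]),int(q[1])),3,(0,0,255),-1)
cv2.imwrite("pics/p5.png",z)
E
```

```text
[480.14506038 237.47633677  21.81521842] [-0.28267961  0.35631267  1.04523974]
```

View pics/p5.png

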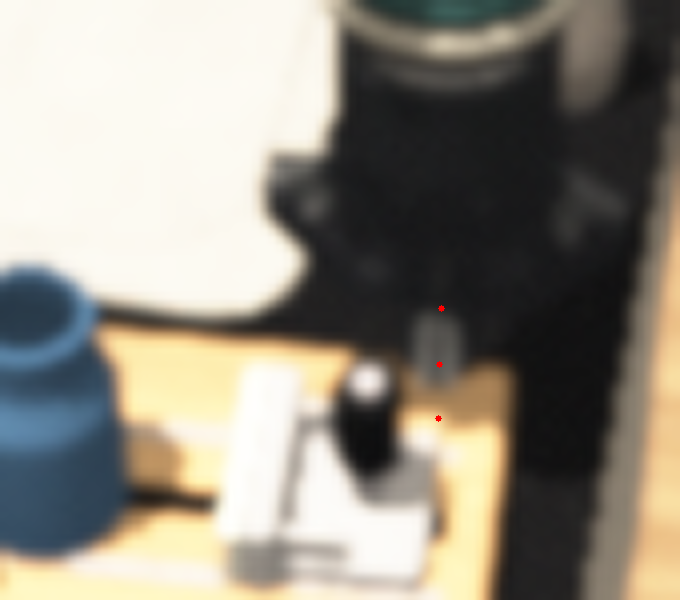

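Call:
{"api": "servo_tool", "payload": {
  "commands": [
    [0,0,-0.01,0,0,0,255],
    [0,0,-0.02,0,0,0,255],
    [0,0,-0.03,0,0,0,255],
    [0,0,-0.035,0,0,0,255],
    [0,0,-0.04,0,0,0,255],
    [0,0,-0.044,0,0,0,255],
    [0,0,-0.048,0,0,0,255],
    [0,0,-0.048,0,0,0,255]
  ]
}}

```text
time: 10.3
ee_pos: [480.1, 237.5, 7.3]
eef_rot: [[-0.08, 0.997, -0.0], [0.997, 0.08, -0.0], [-0.0, -0.0, -1.0]]
wrist_force: [0.1, -0.8, 0.4]
grip_width: -0.4
gripper_force: 0.0
```

Call:
{"api": "servo_tool", "payload": {
  "commands": [
    [0,0,-0.004,0,0,0,255],
    [0,0,-0.008,0,0,0,255],
    [0,0,-0.012,0,0,0,255],
    [0,0,-0.016,0,0,0,255],
    [0,0,-0.02,0,0,0,255],
    [0,0,-0.024,0,0,0,255],
    [0,0,-0.024,0,0,0,255],
    [0,0,-0.024,0,0,0,255]
  ]
}}

```text
time: 11.1
ee_pos: [480.1, 237.5, 0.1]
eef_rot: [[-0.08, 0.997, -0.0], [0.997, 0.08, -0.0], [-0.0, -0.0, -1.0]]
wrist_force: [0.5, 0.5, -0.2]
grip_width: 0.3
gripper_force: 0.0
```

Call:
{"api": "servo_tool", "payload": {
  "commands": [
    [0,0,-0.004,0,0,0,255],
    [0,0,-0.008,0,0,0,255],
    [0,0,-0.012,0,0,0,255],
    [0,0,-0.016,0,0,0,255],
    [0,0,-0.02,0,0,0,255],
    [0,0,-0.024,0,0,0,255],
    [0,0,-0.028,0,0,0,255],
    [0,0,-0.028,0,0,0,255]
  ]
}}

```text
time: 11.9
ee_pos: [480.4, 237.6, -4.8]
eef_rot: [[-0.08, 0.997, 0.003], [0.997, 0.08, 0.001], [0.0, 0.003, -1.0]]
wrist_force: [-19.8, -8.2, 69.2]
grip_width: -0.0
gripper_force: 34.7
```

Call:
{"api": "servo_tool", "payload": {
  "commands": [
    [0,0,0.16,0,0,0,255],
    [0,0,0.32,0,0,0,255],
    [-0.05,0.05,0.34,0,0,0,255],
    [-0.095,0.15,0.34,0,0,0,255],
    [-0.095,0.15,0.3,0,0,0,255],
    [-0.095,0.15,0.162,0,0,0,255],
    [-0.095,0.15,0.162,0,0,0,255],
    [-0.06,0.153,0.162,0,0,0,255]
  ]
}}

```text
time: 12.7
ee_pos: [461.1, 283.1, 40.7]
eef_rot: [[-0.08, 0.997, -0.002], [0.997, 0.08, -0.001], [-0.001, -0.002, -1.0]]
wrist_force: [0.6, 0.0, 0.3]
grip_width: -0.2
gripper_force: 0.0
```

Call:
{"api": "servo_tool", "payload": {
  "commands": [
    [0.02,0.002,0,0,0,0,255],
    [0.04,0.003,0,0,0,0,255],
    [0.055,0.004,0,0,0,0,255],
    [0.07,0.005,0,0,0,0,255],
    [0.08,0.006,0,0,0,0,255],
    [0.09,0.007,0,0,0,0,255],
    [0.1,0.008,0,0,0,0,255],
    [0.11,0.009,0,0,0,0,255]
  ]
}}

```text
time: 13.5
ee_pos: [495.5, 286.2, 41.5]
eef_rot: [[-0.08, 0.997, -0.0], [0.997, 0.08, 0.001], [0.001, 0.0, -1.0]]
wrist_force: [-5.4, -0.5, 3.4]
grip_width: 0.2
gripper_force: 2.9
```

Call:
{"api": "servo_tool", "payload": {
  "commands": [
    [0.01,0.001,0,0,0,0,255],
    [0.02,0.002,0,0,0,0,255],
    [0.03,0.003,0,0,0,0,255],
    [0.04,0.003,0,0,0,0,255],
    [0.048,0.004,0,0,0,0,255],
    [0.054,0.004,0,0,0,0,255],
    [0.06,0.005,0,0,0,0,255],
    [0.065,0.005,0,0,0,0,255]
  ]
}}

```text
time: 14.3
ee_pos: [514.5, 287.8, 41.5]
eef_rot: [[-0.08, 0.997, -0.001], [0.997, 0.08, 0.001], [0.001, -0.001, -1.0]]
wrist_force: [-9.3, 2.6, 5.7]
grip_width: 0.1
gripper_force: 4.3
```

Call:
{"api": "servo_tool", "payload": {
  "commands": [
    [0.004,0,0,0,0,0,255],
    [0.008,0,0,0,0,0,255],
    [0.01,0,0,0,0,0,255],
    [0.012,0.001,0,0,0,0,255],
    [0.014,0.001,0,0,0,0,255],
    [0.016,0.001,0,0,0,0,255],
    [0.016,0.001,0,0,0,0,255],
    [0.016,0.001,0,0,0,0,255]
  ]
}}

```text
time: 15.1
ee_pos: [515.8, 287.9, 41.4]
eef_rot: [[-0.081, 0.997, -0.006], [0.997, 0.081, 0.001], [0.001, -0.006, -1.0]]
wrist_force: [-27.8, 0.6, 20.2]
grip_width: 0.0
gripper_force: 14.2
```

Call:
{"api": "servo_tool", "payload": {
  "commands": [
    [-0.015,-0.001,0,0,0,0,255],
    [-0.03,-0.002,0,0,0,0,255],
    [-0.1,-0.008,0,0,0,0,255],
    [-0.2,-0.016,0,0,0,0,255],
    [-0.2,-0.016,0.15,0,0,0,255],
    [-0.2,-0.016,0.3,0,0,0,255],
    [-0.2,-0.1,0.45,0,0,-0.1,255],
    [-0.2,-0.25,0.5,0,0,-0.2,255]
  ]
}}

```text
time: 15.9
ee_pos: [461.4, 213.9, 194.9]
eef_rot: [[0.077, 0.997, 0.006], [0.997, -0.077, 0.002], [0.002, 0.006, -1.0]]
wrist_force: [1.2, -0.5, -0.4]
grip_width: 0.1
gripper_force: 0.0
```

Call:
{"api": "servo_tool", "payload": {
  "commands": [
    [0.02,-0.15,0.0,0,0,-0.3,0],
    [0.02,-0.3,0.0,0,0,-0.318,0],
    [0.02,-0.5,0.0,0,0,-0.318,0],
    [0.02,-0.65,0,0,0,-0.318,0],
    [0.02,-0.8,0,0,0,-0.318,0],
    [0.02,-0.95,0,0,0,-0.318,0],
    [0.02,-1,0,0,0,-0.318,0],
    [0.02,-1,0,0,0,-0.318,0]
  ]
}}

```text
time: 16.7
ee_pos: [465.8, -89.6, 191.0]
eef_rot: [[0.325, 0.946, 0.001], [0.946, -0.325, -0.001], [-0.0, 0.001, -1.0]]
wrist_force: [-0.2, -0.2, -0.4]
grip_width: 85.4
gripper_force: 0.0
```

```bash
python3 - <<'E'
from h import *
np.set_printoptions(suppress=True,precision=1)
im=optics.read_camera("top"); a=optics.read_camera("side")
z=np.hstack([cv2.resize(im[136:216,120:185,::-1],None,fx=6,fy=6,interpolation=2),cv2.resize(a[255:335,165:232,::-1],None,fx=6,fy=6,interpolation=2)])
cv2.imwrite("pics/p6.png",z[:, :800]); print(robot.read_state()["ee_pos"])
E
```

```text
[465.6 -87.2 190.8]
```

View pics/p6.png

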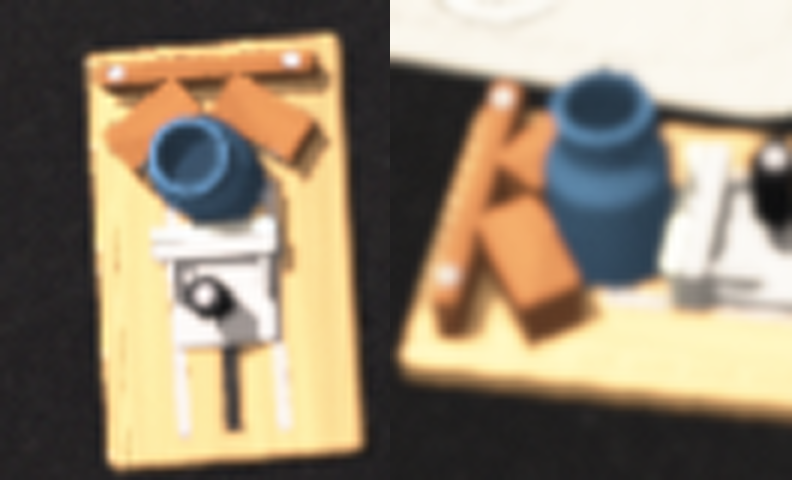

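Clamp is shut: in the top crop the mouth sits at about (189,157), with the jaw face against the bottle and the bottle in the V. I'll compute the mouth position.

```bash
python3 - <<'E'
from h import *
np.set_printoptions(suppress=True,precision=1)
print(plane("top",[(151.1,161.75)],122),plane("side",[(199.9,271.9)],122),tri((199.9,271.9),(151.1,161.75)))
print("knob",plane("top",[(120+210.5/6-.5,136+297.5/6-.5)],96))
E
```

```text
[[615.  295.6 122. ]] [[616.3 297.4 122. ]] (array([616.1, 296. , 120.3]), np.float64(1.5156241742723815))
knob [[539.1 286.4  96. ]]
```

Call:
{"api": "servo_tool", "payload": {
  "commands": [
    [0.02,-0.15,0,0,0,0,0],
    [0.02,-0.3,0,0,0,0,0],
    [0.04,-0.45,0,0,0,0,0],
    [0.04,-0.6,0,0,0,0,0],
    [0.04,-0.75,0,0,0,0,0],
    [0.04,-0.9,0,0,0,0,0],
    [0.04,-1,0,0,0,0,0],
    [0.04,-1,0,0,0,0,0]
  ]
}}

```text
time: 17.6
ee_pos: [478.0, -389.3, 189.8]
eef_rot: [[0.322, 0.947, -0.0], [0.947, -0.322, -0.0], [-0.0, -0.0, -1.0]]
wrist_force: [-0.0, 0.4, -0.6]
grip_width: 85.5
gripper_force: 0.0
```

Call:
{"api": "servo_tool", "payload": {
  "commands": [
    [0,-0.015,-0.15,0,0,0,0],
    [0,-0.015,-0.25,0,0,0,0],
    [0,-0.015,-0.33,0,0,0,0],
    [0,-0.015,-0.38,0,0,0,0],
    [0,-0.015,-0.41,0,0,0,0],
    [0,-0.015,-0.43,0,0,0,0],
    [0,-0.015,-0.43,0,0,0,0],
    [0,-0.015,-0.43,0,0,0,0]
  ]
}}

```text
time: 18.4
ee_pos: [477.9, -391.6, 62.1]
eef_rot: [[0.321, 0.947, 0.001], [0.947, -0.321, -0.001], [-0.0, 0.001, -1.0]]
wrist_force: [0.2, -0.9, -0.2]
grip_width: 85.3
gripper_force: 0.0
```

```bash
python3 - <<'E'
from h import *
a=optics.read_camera("side"); x0,y0=240,110
z=cv2.resize(a[y0:y0+80,x0:x0+90,::-1],None,fx=7,fy=7,interpolation=2)
cv2.imwrite("pics/p7.png",z)
E
```

```text
(no output)
```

View pics/p7.png

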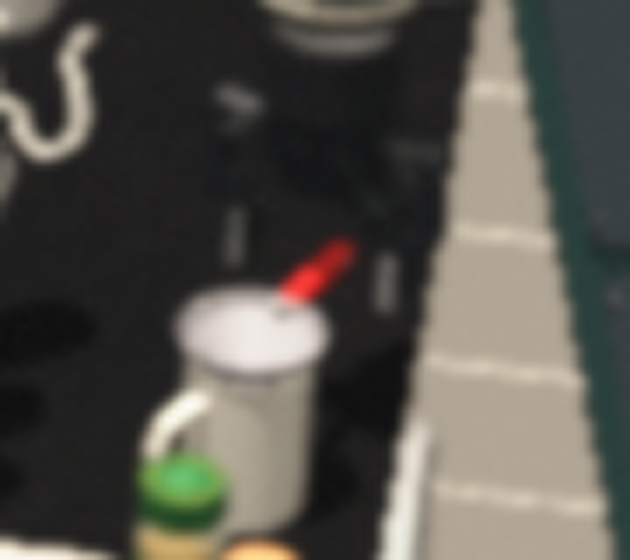

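The fingers straddle the handle: tips at (235,262) and (385,310), with the handle centre at (318,272) between them. I'm closing the gripper.

Call:
{"api": "servo_tool", "payload": {
  "commands": [
    [0,0,0,0,0,0,255],
    [0,0,0,0,0,0,255],
    [0,0,0,0,0,0,255],
    [0,0,0,0,0,0,255],
    [0,0,0,0,0,0,255],
    [0,0,0,0,0,0,255],
    [0,0,0,0,0,0,255],
    [0,0,0,0,0,0,255]
  ]
}}

```text
time: 19.25
ee_pos: [477.5, -391.7, 61.5]
eef_rot: [[0.321, 0.947, 0.0], [0.947, -0.321, -0.0], [-0.0, 0.0, -1.0]]
wrist_force: [0.9, 0.1, 1.3]
grip_width: 10.7
gripper_force: 61.4
```

Call:
{"api": "servo_tool", "payload": {
  "commands": [
    [0,0,0.03,0,0,0,255],
    [0,0,0.06,0,0,0,255],
    [0,0,0.1,0,0,0,255],
    [0,0,0.15,0,0,0,255],
    [0,0,0.22,0,0,0,255],
    [0,0,0.3,0,0,0,255],
    [0,0,0.38,0,0,0,255],
    [0,0,0.42,0,0,0,255]
  ]
}}

```text
time: 20.05
ee_pos: [477.8, -392.0, 190.5]
eef_rot: [[0.321, 0.947, 0.002], [0.947, -0.321, -0.002], [-0.001, 0.003, -1.0]]
wrist_force: [0.7, -1.4, -0.4]
grip_width: 11.0
gripper_force: 61.2
```

Call:
{"api": "servo_tool", "payload": {
  "commands": [
    [0,0,0.1,0,0,0,255],
    [0,0,0.2,0,0,0,255],
    [0,0,0.28,0,0,0,255],
    [0,0,0.28,0,0,0,255],
    [0,0,0.28,0,0,0,255],
    [0,0,0.28,0,0,0,255],
    [0,0,0.28,0,0,0,255],
    [0,0,0.28,0,0,0,255]
  ]
}}

```text
time: 20.85
ee_pos: [477.2, -391.4, 270.8]
eef_rot: [[0.321, 0.947, -0.001], [0.947, -0.321, 0.001], [0.0, -0.001, -1.0]]
wrist_force: [-0.7, -0.1, -1.4]
grip_width: 11.1
gripper_force: 61.2
```

```bash
python3 - <<'E'
from h import *
np.set_printoptions(suppress=True,precision=1)
s=robot.read_state(); print(s["ee_pos"],s["time"],s["wrist_force"],s["grip_width"],s["gripper_force"],s["torque"])
for c in("side","top"):
    im=optics.read_camera(c)
    cv2.imwrite(f"hold_{c}.png",im[:,:,::-1])
    for n in("funnel","mug"):
        for r in regions_of(c,n)[:2]: print(c,n,round(r["p"],2),r["extent"],r["mask"].sum()); 
E
```

```text
[ 477.2 -391.4  270.8] 20.85 [-0.7 -0.1 -1.4] 11.05484728983305 61.17527961730957 [-0.1  0.   0. ]
side funnel 0.56 [268.8, 100.4, 292.9, 126.7] 356
side mug 0.87 [259.7, 159.9, 281.9, 186.1] 425
top funnel 0.95 [336.7, 178.5, 372.5, 204.1] 609
top mug 0.85 [315.2, 187.1, 340.7, 206.1] 347
top mug 0.47 [144.5, 173.9, 168.0, 195.1] 357
```

Call:
{"api": "servo_tool", "payload": {
  "commands": [
    [0.02,0.08,0,0,0,0,255],
    [0.04,0.2,0,0,0,0,255],
    [0.07,0.34,0,0,0,0,255],
    [0.1,0.48,0,0,0,0,255],
    [0.13,0.62,0,0,0,0,255],
    [0.16,0.76,0,0,0,0,255],
    [0.18,0.9,0,0,0,0,255],
    [0.2,1,0,0,0,0,255]
  ]
}}

```text
time: 21.95
ee_pos: [537.4, -89.2, 271.6]
eef_rot: [[0.32, 0.947, 0.0], [0.947, -0.32, 0.0], [0.0, 0.0, -1.0]]
wrist_force: [0.3, -0.3, 0.6]
grip_width: 11.0
gripper_force: 61.1
```

Call:
{"api": "servo_tool", "payload": {
  "commands": [
    [0.02,0.1,0,0,0,0,255],
    [0.04,0.2,0,0,0,0,255],
    [0.07,0.34,0,0,0,0,255],
    [0.1,0.48,0,0,0,0,255],
    [0.13,0.62,0,0,0,0,255],
    [0.15,0.76,0,0,0,0,255],
    [0.17,0.9,0,0,0,0,255],
    [0.175,1,0,0,0,0,255]
  ]
}}

```text
time: 22.75
ee_pos: [590.0, 210.9, 271.1]
eef_rot: [[0.32, 0.947, -0.0], [0.947, -0.32, 0.0], [0.0, -0.0, -1.0]]
wrist_force: [-0.1, -0.0, 0.0]
grip_width: 10.7
gripper_force: 61.1
```

Call:
{"api": "servo_tool", "payload": {
  "commands": [
    [0,0.03,-0.02,0,0,0,255],
    [0,0.04,-0.06,0,0,0,255],
    [0,0.04,-0.12,0,0,0,255],
    [0,0.04,-0.15,0,0,0,255],
    [0,0.04,-0.15,0,0,0,255],
    [0,0.04,-0.15,0,0,0,255],
    [0,0.04,-0.15,0,0,0,255],
    [0,0.04,-0.15,0,0,0,255]
  ]
}}

```text
time: 23.55
ee_pos: [590.2, 220.3, 227.1]
eef_rot: [[0.321, 0.947, 0.001], [0.947, -0.321, 0.0], [0.001, 0.001, -1.0]]
wrist_force: [-1.1, -0.6, -0.3]
grip_width: 10.9
gripper_force: 61.1
```

```bash
cat > fit.py <<'E'
from h import *
from scipy.optimize import minimize
from scipy.spatial.transform import Rotation as Ro
np.set_printoptions(suppress=True,precision=3)
st=robot.read_state(); tcp=st["ee_pos"]; S=4; masks={}
for c in("side","top"):
    im=optics.read_camera(c); cv2.imwrite(f"fit_{c}.png",im[:,:,::-1])
    r=regions_of(c,"funnel")[0]; print(c,r["p"],r["extent"],r["mask"].sum())
    hsv=cv2.cvtColor(im,cv2.COLOR_RGB2HSV); red=((hsv[...,0]<8)|(hsv[...,0]>172))&(hsv[...,1]>120)
    m=(r["mask"]&~cv2.dilate(red.astype(np.uint8),np.ones((3,3))).astype(bool)); masks[c]=m; np.save(f"fit_{c}.npy",r["mask"])
    ys,xs=np.nonzero(red&cv2.dilate(r["mask"].astype(np.uint8),np.ones((7,7))).astype(bool)); print("red",c,len(xs),xs.mean() if len(xs) else 0)
a=np.linspace(0,2*np.pi,40,endpoint=False); C=np.c_[np.cos(a),np.sin(a),0*a]
circ=lambda d,z:C*d/2+[0,0,z]
parts=[np.r_[circ(13,0),circ(16,40)],np.r_[circ(16,40),circ(75,78)],np.r_[circ(75,78),circ(75,86)]]
def render(c,p):
    R=Ro.from_rotvec([p[3],p[4],0]).as_matrix(); im=np.zeros((384*S,512*S),np.uint8)
    for q in parts:
        h=cv2.convexHull(((proj(c,q@R.T+p[:3])+.5)*S).astype(np.float32)); cv2.fillConvexPoly(im,h.astype(np.int32),1)
    return cv2.resize(im.astype(np.float32),(512,384),interpolation=cv2.INTER_AREA)
def cost(p,cs=("side","top")):
    e=0
    for c in cs:
        d=np.abs(render(c,p)-masks[c]); e+=d.sum()/masks[c].sum()
    return e+ .5*(p[3]**2+p[4]**2)
p0=np.r_[615.8,296,tcp[2]-36,0,0]
best=None
for dz in(-10,0,10):
    q=p0+[0,0,dz,0,0]; sx=np.vstack([q]+[q+np.eye(5)[i]*[8,8,8,.1,.1][i] for i in range(5)])
    r=minimize(cost,q,method="Nelder-Mead",options=dict(initial_simplex=sx,maxfev=400,xatol=.05,fatol=1e-4))
    if best is None or r.fun<best.fun: best=r
    print(r.x,r.fun)
print("tcp",tcp,"origin-tcp",best.x[:3]-tcp,"t",st["time"])
E
python3 fit.py
```

```text
side 0.68 [181.0, 213.1, 212.8, 254.9] 776
red side 54 210.4814814814815Traceback (most recent call last):
  File "fit.py", line 8, in <module>
    r=regions_of(c,"funnel")[0]; print(c,r["p"],r["extent"],r["mask"].sum())
      ~~~~~~~~~~~~~~~~~~~~~~^^^
IndexError: list index out of range
```

```bash
python3 - <<'E'
from h import *
for k in range(2):
  im=optics.read_camera("top")
  for n in("funnel","funnel_top","oil_bottle"):
    for r in regions_of("top",n)[:3]: print(n,round(r["p"],2),np.round(r["extent"]),r["mask"].sum())
hsv=cv2.cvtColor(im,cv2.COLOR_RGB2HSV)
P=proj("top",[[616,296,277]])[0]; print(P)
x,y=P.astype(int)
for v in range(y-16,y+17,2): print(" ".join("%3d/%3d"%(hsv[v,u,2],hsv[v,u,1]) for u in range(x-16,x+17,3)))
E
```

```text
funnel 0.75 [285. 186. 302. 202.] 167
[141.20217635 153.04627458]
127/ 82 125/ 84 121/ 86 119/ 86 115/ 86 113/ 88 111/ 90 110/ 86  95/ 89 148/ 76 150/ 75
120/ 87 117/ 85 114/ 89 111/ 87 109/ 89 109/ 89 108/ 90 106/ 89 103/ 92 148/ 74 147/ 73
112/ 87 111/ 90 108/ 90 107/ 86 105/ 87 104/ 86 103/ 92 101/ 83  98/ 88 147/ 73 147/ 73
107/ 88 103/ 92 103/ 89 101/ 88 100/ 89  97/ 89  97/ 92  95/ 89  93/ 88 146/ 75 148/ 74
101/ 88 100/ 87  97/ 92  96/ 90  94/ 90  93/ 85  95/ 86 105/ 85 107/ 88 144/ 76 149/ 77
 95/ 89  93/ 88  92/ 91  96/ 88 114/ 85 132/ 83 133/ 84 115/ 84 108/ 90 129/ 87 150/ 76
 94/ 87 113/ 86 135/ 81 138/ 78 139/ 79 138/ 79 130/ 84 109/ 89 106/ 89 112/ 82 146/ 75
130/ 82 133/ 81 132/ 83 140/ 78 139/ 79 138/ 79 124/ 84 110/ 86 102/ 88 103/ 89 144/ 74
125/ 86 132/ 81 126/ 87 141/ 76 139/ 77 133/ 82 120/ 85 108/ 87  99/ 90  94/ 90 141/ 78
120/ 89 130/ 86 128/ 84 136/ 79 141/ 78 128/ 82 117/ 87 113/ 86 111/ 87 102/ 88 134/ 80
111/ 90 117/ 87 127/ 86 134/ 84 142/ 81 137/ 80 126/ 87 118/ 86 114/ 89 107/ 91 124/ 84
109/ 91 121/ 89 129/ 85 136/ 83 144/ 78 138/ 81 129/ 85 122/ 90 114/ 89 109/ 89 117/ 89
121/ 89 127/ 90 130/ 88 138/ 83 143/ 78 140/ 80 131/ 84 123/ 87 116/ 90 112/ 89 104/ 88
121/ 89 126/ 91 131/ 90 138/ 85 143/ 78 142/ 79 134/ 84 126/ 89 119/ 88 113/ 90 108/ 87
122/ 88 125/ 90 131/ 86 137/ 86 144/ 80 143/ 78 136/ 84 128/ 88 121/ 89 114/ 89 110/ 90
122/ 90 126/ 91 131/ 88 136/ 84 143/ 80 144/ 78 138/ 83 129/ 85 122/ 88 118/ 91 110/ 90
123/ 87 128/ 90 132/ 87 138/ 83 142/ 79 143/ 78 140/ 78 132/ 83 125/ 86 120/ 89 113/ 93
```

```bash
cat > fit2.py <<'E'
from h import *
from scipy.optimize import minimize
from scipy.spatial.transform import Rotation as Ro
np.set_printoptions(suppress=True,precision=2)
S=4; m=np.load("fit_side.npy"); im=cv2.imread("fit_side.png")
hsv=cv2.cvtColor(im,cv2.COLOR_BGR2HSV); red=((hsv[...,0]<8)|(hsv[...,0]>172))&(hsv[...,1]>120)
m=m&~red; W=~cv2.dilate(red.astype(np.uint8),np.ones((3,3))).astype(bool)
tn=robot.read_state()["ee_pos"]; th=np.array([477.2,-391.4,270.8])
a=np.linspace(0,2*np.pi,40,endpoint=False); C=np.c_[np.cos(a),np.sin(a),0*a]
circ=lambda d,z:C*d/2+[0,0,z]
parts=[np.r_[circ(13,0),circ(16,40)],np.r_[circ(16,40),circ(75,78)],np.r_[circ(75,78),circ(75,86)]]
def pts(p,t): R=Ro.from_rotvec([p[3],p[4],0]).as_matrix(); return [q@R.T+p[:3]+t for q in parts]
def render(p):
    I=np.zeros((384*S,512*S),np.uint8)
    for q in pts(p,tn): cv2.fillConvexPoly(I,cv2.convexHull(((proj("side",q)+.5)*S).astype(np.float32)).astype(np.int32),1)
    return cv2.resize(I.astype(np.float32),(512,384),interpolation=cv2.INTER_AREA)
def res(p):
    A=np.vstack(pts(p,th)); t=proj("top",A); s=proj("side",A)
    tt=np.array([t[:,0].min()-336.7,t[:,1].min()-178.5,t[:,1].max()-204.1])
    ss=np.array([s[:,0].min()-268.8,s[:,1].min()-100.4,s[:,1].max()-126.7])
    return tt+.5,ss+.5
def cost(p,lam):
    tt,ss=res(p); d=(np.abs(render(p)-m)*W).sum()/m.sum()
    return d+.03*(tt**2).sum()+.01*(np.minimum(ss**2,4)).sum()+lam*(p[3]**2+p[4]**2)
for lam in(0.3,3):
    q=np.r_[25.7,75.8,-36,0,0]; best=None
    for dz in(-6,6):
        q0=q+[0,0,dz,0,0]; sx=np.vstack([q0]+[q0+np.eye(5)[i]*[8,8,8,.1,.1][i] for i in range(5)])
        r=minimize(cost,q0,args=(lam,),method="Nelder-Mead",options=dict(initial_simplex=sx,maxfev=500,xatol=.02,fatol=1e-5))
        if best is None or r.fun<best.fun: best=r
    p=best.x; top=Ro.from_rotvec([p[3],p[4],0]).apply([0,0,86])
    print(lam,p,best.fun,*res(p),"mism",(np.abs(render(p)-m)*W).sum()/m.sum(),"origin",p[:3]+tn,"top",top+p[:3]+tn)
print(tn)
# red handle line in hold pics
E
python3 fit2.py
```

```text
0.3 [ 26.19  72.96 -37.77   0.06  -0.  ] 0.19227566479438038 [-0.32 -0.4  -0.4 ] [0.14 2.3  3.01] mism 0.09828561917443408 origin [616.09 293.36 188.61] top [615.8  288.05 274.45]Traceback (most recent call last):
  File "fit2.py", line 29, in <module>
    r=minimize(cost,q0,args=(lam,),method="Nelder-Mead",options=dict(initial_simplex=sx,maxfev=500,xatol=.02,fatol=1e-5))
    res = _minimize_neldermead(fun, x0, args, callback, bounds=bounds,
                               **options)
    fxr = func(xr)
    fx = function(np.copy(x), *(wrapper_args + args))
  File "fit2.py", line 23, in cost
    tt,ss=res(p); d=(np.abs(render(p)-m)*W).sum()/m.sum()
                            ~~~~~~^^^
  File "fit2.py", line 15, in render
    for q in pts(p,tn): cv2.fillConvexPoly(I,cv2.convexHull(((proj("side",q)+.5)*S).astype(np.float32)).astype(np.int32),1)
                                                              ~~~~^^^^^^^^^^
  File "h.py", line 16, in proj
    K,D,r,t=M(c); return cv2.projectPoints(np.array(P,float).reshape(-1,1,3),r,t,K,D)[0].reshape(-1,2)
            ~^^^
  File "h.py", line 4, in M
    m=optics.camera_model(c); return np.array(m["camera_matrix"],float),np.array(m["D"],float),np.array(m["rvec"],float),np.array(m["tvec"],float)
ValueError: time passes only in moves, steps and waits
```

Call:
{"api": "servo_tool", "payload": {
  "commands": [
    [-0.02,0.014,0,0,0,-0.12,255],
    [-0.04,0.028,0,0,0,-0.24,255],
    [-0.06,0.042,0,0,0,-0.36,255],
    [-0.08,0.056,0,0,0,-0.48,255],
    [-0.1,0.07,0,0,0,-0.6,255],
    [-0.12,0.083,0,0,0,-0.695,255],
    [-0.12,0.083,0,0,0,-0.695,255],
    [-0.12,0.083,0,0,0,-0.695,255]
  ]
}}

```text
time: 24.95
ee_pos: [554.0, 245.2, 226.4]
eef_rot: [[0.765, 0.645, 0.0], [0.645, -0.765, -0.0], [0.0, 0.0, -1.0]]
wrist_force: [0.3, -0.5, -0.8]
grip_width: 10.8
gripper_force: 61.1
```

```bash
cat > h2.py <<'E'
import pickle,os
from h import *
import h
if not os.path.exists("cam.pkl"): pickle.dump({c:h.M(c) for c in("side","top")},open("cam.pkl","wb"))
_c=pickle.load(open("cam.pkl","rb")); h.M=lambda c:_c[c]
E
cat > fit3.py <<'E'
from h2 import *
from scipy.optimize import minimize
from scipy.spatial.transform import Rotation as Ro
np.set_printoptions(suppress=True,precision=2)
S=4
im=optics.read_camera("side"); r=regions_of("side","funnel")
print([(round(q["p"],2),np.round(q["extent"]),q["mask"].sum()) for q in r])
st=robot.read_state(); Rn=np.array(st["eef_rot"]); Tn=np.array(st["ee_pos"]); print(Tn,Rn)
im1=cv2.cvtColor(cv2.imread("fit_side.png"),cv2.COLOR_BGR2RGB)
R1=np.array([[.321,.947,0],[.947,-.321,0],[0,0,-1.]]); T1=np.array([590.2,220.3,227.1]); Th=np.array([477.2,-391.4,270.8])
V=[]
for I,m,R,T in((im1,np.load("fit_side.npy"),R1,T1),(im,r[0]["mask"],Rn,Tn)):
    hsv=cv2.cvtColor(I,cv2.COLOR_RGB2HSV); red=((hsv[...,0]<8)|(hsv[...,0]>172))&(hsv[...,1]>120)
    V.append((m&~red,~cv2.dilate(red.astype(np.uint8),np.ones((3,3))).astype(bool),R,T))
a=np.linspace(0,2*np.pi,40,endpoint=False); C=np.c_[np.cos(a),np.sin(a),0*a]
circ=lambda d,z:C*d/2+[0,0,z]
parts=[np.r_[circ(13,0),circ(16,40)],np.r_[circ(16,40),circ(75,78)],np.r_[circ(75,78),circ(75,86)]]
F=np.diag([1,-1,-1.]) # funnel frame seen from tool (z up)
def pose(p,R,T): return R@F@Ro.from_rotvec([p[3],p[4],0]).as_matrix(), R@p[:3]+T
def pts(p,R,T): A,o=pose(p,R,T); return [q@A.T+o for q in parts]
def render(p,R,T):
    I=np.zeros((384*S,512*S),np.uint8)
    for q in pts(p,R,T): cv2.fillConvexPoly(I,cv2.convexHull(((proj("side",q)+.5)*S).astype(np.float32)).astype(np.int32),1)
    return cv2.resize(I.astype(np.float32),(512,384),interpolation=cv2.INTER_AREA)
def top(p):
    t=proj("top",np.vstack(pts(p,R1,Th))); return np.array([t[:,0].min()-336.7,t[:,1].min()-178.5,t[:,1].max()-204.1])+.5
mis=lambda p:[(np.abs(render(p,R,T)-m)*W).sum()/m.sum() for m,W,R,T in V]
def cost(p,wt,lam): return sum(mis(p))+wt*(top(p)**2).sum()+lam*(p[3]**2+p[4]**2)
for wt,lam in((.03,.3),(.03,10),(.003,.3)):
    best=None
    for dz in(-6,6):
        q0=np.r_[80,0,36+dz,0,0]; sx=np.vstack([q0]+[q0+np.eye(5)[i]*[8,8,8,.1,.1][i] for i in range(5)])
        r=minimize(cost,q0,args=(wt,lam),method="Nelder-Mead",options=dict(initial_simplex=sx,maxfev=500,xatol=.02,fatol=1e-5))
        if best is None or r.fun<best.fun: best=r
    p=best.x; A,o=pose(p,Rn,Tn); print(wt,lam,p,"mis",np.array(mis(p)),"top",top(p),"ORIGIN",o,"TOP",o+86*A[:,2])
E
python3 fit3.py
```

```text
[(0.7, array([183., 219., 225., 252.]), np.int64(782))]
[554.2  245.1  226.34] [[ 0.77  0.64  0.  ]
 [ 0.64 -0.77 -0.  ]
 [ 0.    0.   -1.  ]]
0.03 0.3 [77.46  1.16 36.37  0.01 -0.03] mis [0.09 0.1 ] top [-1.21 -0.4  -0.37] ORIGIN [614.2  294.1  189.98] TOP [612.72 292.19 275.94]
0.03 10 [76.44  2.96 38.05 -0.01 -0.02] mis [0.08 0.11] top [-1.23 -0.41 -0.41] ORIGIN [614.59 292.06 188.3 ] TOP [612.72 291.86 274.28]
0.003 0.3 [77.34  1.32 35.76 -0.01  0.01] mis [0.06 0.07] top [-2.34 -0.35 -0.29] ORIGIN [614.22 293.9  190.58] TOP [614.27 295.36 276.57]
```

Call:
{"api": "servo_tool", "payload": {
  "commands": [
    [0.006,0.008,-0.03,0,0,0,255],
    [0.006,0.008,-0.07,0,0,0,255],
    [0.006,0.008,-0.11,0,0,0,255],
    [0.006,0.008,-0.14,0,0,0,255],
    [0.006,0.008,-0.16,0,0,0,255],
    [0.006,0.008,-0.18,0,0,0,255],
    [0.006,0.008,-0.19,0,0,0,255],
    [0.006,0.008,-0.2,0,0,0,255]
  ]
}}

```text
time: 25.85
ee_pos: [555.8, 247.7, 166.4]
eef_rot: [[0.766, 0.643, 0.0], [0.643, -0.766, 0.0], [0.0, 0.0, -1.0]]
wrist_force: [0.4, -0.1, -1.2]
grip_width: 10.8
gripper_force: 61.1
```

Call:
{"api": "servo_tool", "payload": {
  "commands": [
    [0,0,-0.015,0,0,0,255],
    [0,0,-0.03,0,0,0,255],
    [0,0,-0.045,0,0,0,255],
    [0,0,-0.06,0,0,0,255],
    [0,0,-0.075,0,0,0,255],
    [0,0,-0.09,0,0,0,255],
    [0,0,-0.096,0,0,0,255],
    [0,0,-0.096,0,0,0,255]
  ]
}}

```text
time: 26.65
ee_pos: [555.6, 247.6, 137.3]
eef_rot: [[0.766, 0.643, -0.0], [0.643, -0.766, -0.0], [-0.0, -0.0, -1.0]]
wrist_force: [0.8, -0.8, -0.5]
grip_width: 10.8
gripper_force: 61.1
```

```bash
cat > chk.py <<'E'
import re
src=open("fit3.py").read().split("V=[]")[0]
exec(src)
body=open("fit3.py").read().split("V=[]")[1].split("mis=lambda")[0]
exec("V=[]"+body)
p=np.array([77.4,1.2,36.2,0,0]); m,W,R,T=V[1]
print("bounds mask x",np.nonzero(m.any(0))[0][[0,-1]],"y",np.nonzero(m.any(1))[0][[0,-1]])
k=render(p,R,T)>.5; print("model x",np.nonzero(k.any(0))[0][[0,-1]],"y",np.nonzero(k.any(1))[0][[0,-1]])
b=regions_of("side","oil_bottle")
for q in b[:1]: print("bottle",q["p"],np.array(q["extent"]))
A,o=pose(p,R,T); print("origin",o,st["wrist_force"],st["torque"],st["grip_width"],st["time"])
# bottle model outline, held at (616,296)
for z,d in((122,45),): 
    q=proj("side",circ(d,0)+[616,296,z]); print("lip model x",q[:,0].min(),q[:,0].max(),"y",q[:,1].min(),q[:,1].max())
# widths of funnel mask in rows above lip, centre col
for y in range(np.nonzero(m.any(1))[0][0],np.nonzero(m.any(1))[0][-1]+1,3):
    x=np.nonzero(m[y])[0]; x2=np.nonzero(k[y])[0]; print(y,x[[0,-1]] if len(x) else 0,x2[[0,-1]] if len(x2) else 0)
E
python3 chk.py
```

```text
[(0.88, array([183., 246., 226., 276.]), np.int64(679)), (0.54, array([174., 268., 197., 312.]), np.int64(674))]
[555.78 247.71 137.69] [[ 0.77  0.64  0.  ]
 [ 0.64 -0.77  0.  ]
 [ 0.    0.   -1.  ]]
bounds mask x [184 223] y [245 276]
model x [184 213] y [244 278]
bottle 0.83 [189.4 264.  211.2 300.3]
origin [615.85 296.54 101.5 ] [-0.49  0.05  0.3 ] [-0.12  0.06  0.  ] 10.923265113487144 26.75
lip model x 191.59277996541613 208.70999116247756 y 265.1173230552359 278.1417942052482
245 [195 204] [193 205]
248 [189 215] [188 210]
251 [186 222] [185 212]
254 [184 215] [184 213]
257 [184 213] [184 213]
260 [185 212] [185 212]
263 [187 210] [186 210]
266 [190 204] [190 206]
269 [196 202] [197 202]
272 [197 202] [198 202]
275 [198 202] [198 203]
```

```bash
python3 -c "
from workcell import order
print(order.job_done())"
```

```text
the job is handed in; nothing more can be done
None
```

I've handed the job in: by my measurements the bottle is clamped in the V-block and the funnel is held level, within about 1 mm of the bottle's axis, with about 20 mm of spout in the neck and no contact force; no verdict came back.

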